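Start the cure of the coated heel pad

TASK

Using only the fingertips, gently push the drawer holding the tan heel pad fully shut without slamming it, then push the orange bolt on top of the curing unit all the way over to that drawer's side, and only then press the green start button down and let it come back up. Leave the drawer with the black pad standing open as it is, and do not touch the pads or disturb anything else; grip and lift nothing.

Things in the scene. Friction and masses are not known exactly. Their poses are not given: they have to be found in the camera images.
- unit: White curing unit with a blue top, fixed, 260 deep (x) x 334 wide (y) x 100 high; origin at the centre of its underside; x points from its front (towards the robot) to its back, y to its left as seen from the robot, z up. Two drawers side by side, centred at y = +83 (left) and -83 mm (right), slide out along -x; when shut, the outer faces of their fronts lie at x = -142 mm.
- drawer_left (a joint): Opening of the left drawer in m: 0 shut, 0.13 fully out (it starts at 0.09 to 0.115). It slides with about 2 N of friction plus 8 N per m/s and stays where it is left.
- drawer_right (a joint): Opening of the right drawer, the same as the left one.
- front_left (a point): Centre of the outer face of the left drawer's plain white front plate (155 wide, 62 high, 12 thick, from 14 to 76 mm above the table); moves with the drawer. Its axes are the unit's. It has no handle. The steel tray behind it is 140 wide and 200 long, its rim 59 mm above the table.
- front_right (a point): The same point on the right drawer's front.
- bolt (a joint): Position of the orange bolt along the unit's y, in m: 0 in the middle, +0.04 fully to the left (over the left drawer's side), -0.04 fully to the right. About 1.5 N of friction; stays where it is left.
- bolt_top (a point): Centre of the top of the orange bolt's knob, 134 mm above the table, 85 mm in front of the unit's centre; the knob is 24 (x) x 20 (y) mm and 24 high, with its carriage and an aluminium track (10 mm in all) between it and the blue top. The track runs along the unit's y; its end stops, 12 mm above the blue top, stand 72 mm either side of the middle.
- startbox: Grey start box 80 x 80 x 30 mm, fixed to the table on one side of the unit or the other; origin at the centre of its underside.
- start (a joint): Travel of the green start button in m: 0 up, 0.006 fully down; a spring returns it, fully down takes 5 N.
- start_top (a point): Centre of the top of the green button (32 mm across) in its black housing on top of the start box; the button is pressed straight down.
- pad_tan: Tan (reddish brown) coated heel pad, 62 x 58 x 8 mm, lying loose in one of the two drawers near its front; origin at the centre of its underside.
- pad_black: Black rubber heel pad of the same shape, lying loose in the other drawer.
- vial_a: Small glass vial with a red cap, 28 across, 60 high, standing loose on the table in front of the unit to the left; origin under its centre. Bystander.
- vial_b: A second such vial, in front of the unit to the right. Bystander.
- beaker: Glass beaker 80 across, 95 high, loose on the table on the other side of the unit from the start box; origin under its centre. Bystander.
- insole_a: Flat skin-coloured insole, 237 x 84 x 6 mm, loose on a sheet of paper on the table to the left, beside a second one that is fixed down. Bystander.
- brush: Brush lying loose on the table to the right. Bystander.
There are look-alikes about, which are no part of the job. Leave any purple or yellow look-alike of the pad_tan alone.

How it is judged:
By the outcome, as a careful person would: the job done as asked, in the order asked, and still so for the second after the job is handed in, with the robot touching nothing.
It also fails if it takes over 56 s, if anything falls off the work surface, if the arm or the gripper's body presses on something with over 40 N, if the wrist force passes 120 N, or if a joint passes its speed limit or range.

ROBOT

A 6-joint arm with a two-finger parallel gripper is mounted at the origin on the work surface. World frame = base frame: x ahead of the robot, y to its left, z up, the work surface at z = 0. Lengths are in m, angles in rad, forces in N, time in s.
With the tool pointing down it reaches from about 0.375 to 0.9 m from the base axis. Payload 3.1 kg.
Tool frame: the origin (TCP) lies between the finger pads; the fingertips stand 8 mm ahead of it and the grasp point (between the pads) lies 11 mm behind it; z points along the fingers, y is the line along which they close (so a half turn about z gives the same grasp; the last joint's range is limited). The gripper opens to 87 mm and grips with 3 to 60 N. Pads are 19 mm wide; open, the fingers measure 117 mm over their backs; the gripper's body (75 mm by 190 mm) begins 51 mm behind the grasp point.
Start: joints at [0.994, 0.527, 1.433, -0, 1.181, -0.178], TCP at [0.243, 0.576, 0.207] pointing down, gripper open.
Joint ranges: [-3.08, 3.08], [-0.75, 2.2], [0.22, 2.44], [-1.43, 4.57], [0, 2.65], [-2.85, 2.85]. Speed limits (rad/s): [2.79, 2.79, 3.14, 3.14, 3.14, 3.14].

INTERFACE

Orientations are given as a unit quaternion [x, y, z, w].
In Python, from rig import robot gives the robot as it stands.
- The arm moves only by the tool move_arm, never from a script. Its argument "motion" is text: rows parted by semicolons, each of 5 numbers parted by spaces: the opening, from -1 (shut) to 1 (fully open), then the shift along the tool's x, y, z normalised to -1 to 1, where 1 is 0.2 m, then the turn about the tool's z normalised to -1 to 1, where 1 is pi rad. A call has 1 to 12 rows; each row is the pose to reach, as a shift and turn from the pose commanded when the call began, along the tool's axes at that moment, turning the shorter way round; what a row does not reach only later rows make up. A row lasts 1/12 s, in which the tool goes at most 41.7 mm and 7.16 degrees, less where a joint would pass 70% of its speed; a pose out of reach is approached as far as the arm can. A call with a number of a shift or a turn outside -1 to 1 is refused whole. A call with a gripper value outside its range is refused whole. The fingers move at their own pace and stop on an object; "newtons" is the grip in N (left out, the last holds). Time passes only in rows, so rows that repeat a pose let the fingers close. It gives the time, the measured TCP pose, the force, the opening and the grip force at its end, in the units of the state.
- robot.get_obs(): the state, without advancing time (a new reading comes with each control period).
- robot.camera(name): name is "scene" or "top" or "wrist"; returns (picture, depth): 420x560x3 uint8, red, green, blue; 420x560 float32, m along the optical axis (not along the pixel's ray), 0 where there is no reading.
- robot.camera_model(name): a dict with "mtx" (3x3 intrinsics, pixels), "position" and "attitude" of the camera in the world. Camera axes: x right, y down, z forward; pixel columns grow to the right and rows downward; lengths in m; the calibration is good to about 2 mm. A picture is of the moment at which its call begins: read the wrist's pose just before it. camera_model takes no time and is no camera call; for the wrist camera it gives the pose at the moment of the call.
- robot.hand_in(): hands the job in; it is judged then, once.
The state is a dict: "time": time; "q": joint angles; "joint_velocities": joint speeds; "joint_torque": joint torques, N m; "position": TCP position; "tool_rot": TCP orientation; "ft_force": force on the tool from outside, world axes, zero at the start; "moment": the same for the moment, N m; "grip_width": finger opening in m; "grip_force": force on a finger pad.
Only numpy, scipy, OpenCV 4.12 (cv2) and the standard library are available. Lean on these libraries where they do the work, as an engineer would, in place of code of your own. Each camera call takes 0.05 s, during which the arm holds its last target. There are 200 camera calls.

## Working session

There is one attempt and no reset: what is moved stays moved. The work goes in short steps, Python scripts to look and compute and a tool call to move; the robot and the scene stay as the last step left them, time stands still between calls to the robot, and variables do not carry over. Pictures are saved under pics/ and viewed, at most 10 in all, crops included, and the job is handed in when it is done.

Besides the shell and the picture viewer there is one more tool, called after "Emit:" as name(argument=value, ...) on one line, values as JSON. move_arm: Moves the arm, as the interface text tells. Its arguments: {"type":"object","properties":{"motion":{"type":"string"},"newtons":{"type":"number"}},"required":["motion"]}

```bash
mkdir -p pics
cat > h.py <<'E'
import numpy as np, cv2
from scipy.spatial.transform import Rotation as R
from rig import robot
def snap(n,f):
    p,d=robot.camera(n); cv2.imwrite(f'pics/{f}.png',p[:,:,::-1]); np.save(f'pics/{f}.npy',d); return p,d
def att(a):
    a=np.array(a); return a if a.shape==(3,3) else R.from_quat(a).as_matrix()
def cloud(n,d):
    m=robot.camera_model(n);K=np.array(m['mtx']);v,u=np.mgrid[:d.shape[0],:d.shape[1]]
    P=np.stack([(u-K[0,2])/K[0,0]*d,(v-K[1,2])/K[1,1]*d,d],-1)
    return P@att(m['attitude']).T+np.array(m['position'])
E
python3 - <<'E'
from h import *
for n in ('top','scene'):
    p,d=snap(n,n+'0'); np.save(f'pics/{n}c.npy',cloud(n,d)); print(robot.camera_model(n))
o=robot.get_obs();print(o['position'],o['tool_rot'],o['time'])
E
```

```text
{'mtx': array([[546.91552419,   0.        , 276.86516152],
       [  0.        , 546.91552419, 208.72200666],
       [  0.        ,   0.        ,   1.        ]]), 'position': array([ 0.26108679, -0.07118068,  1.76382658]), 'attitude': array([ 0.71038389, -0.69957184,  0.05220015, -0.05682528])}
{'mtx': array([[545.88125574,   0.        , 275.14048893],
       [  0.        , 545.88125574, 211.79887357],
       [  0.        ,   0.        ,   1.        ]]), 'position': array([1.15383788, 0.70075051, 0.92356237]), 'attitude': array([ 0.3135494 ,  0.8435811 , -0.40905854, -0.15076075])}
[0.24226938 0.57537119 0.20594372] [ 1.98076283e-01  9.80186091e-01 -9.37851533e-04 -3.65539790e-04] 0.1
```

View pics/top0.png

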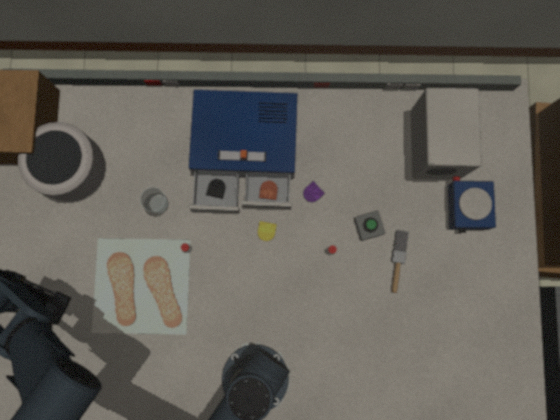

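View pics/scene0.png

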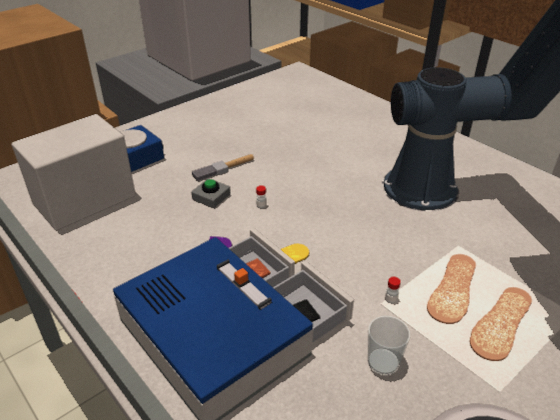

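The tan pad is at (269,190) in the right drawer and the black pad at (216,188) in the left. The yellow (266,231) and purple (313,191) look-alikes lie on the table. The bolt is at (244,155), the start button at (371,225), the vials at (186,248) and (332,250), and the beaker at (156,202). I'll confirm the tan pad in a crop and measure.

Run:
```python
from h import *
p=cv2.imread('pics/top0.png');C=np.load('pics/topc.npy')
cv2.imwrite('pics/crop1.png',cv2.resize(p[80:265,180:400],None,fx=3.6,fy=3.2,interpolation=cv2.INTER_CUBIC))
z=C[...,2]
# blue top
b,g,r=[p[...,i].astype(int) for i in range(3)]
m=(abs(z-.1)<.008)&(C[...,0]>.45)&(abs(C[...,1])<.4)&(b>r+25); m[:,310:]=0;m[:,:180]=0
pts=C[m][:,:2].astype(np.float32); print('blue',cv2.minAreaRect(pts),z[m].mean())
def at(u,v,w=2):
    q=C[v-w:v+w+1,u-w:u+w+1].reshape(-1,3); print((u,v),np.median(q,0).round(4))
for u,v in [(244,155),(371,225),(332,250),(186,248),(266,231),(313,191),(156,202),(269,190),(216,188),(226,155),(260,157)]: at(u,v)
m=(r>g+40)&(z>.115)&(z<.15)&(C[...,0]>.5); m[:,310:]=0;m[:,:180]=0; print('bolt',C[m].mean(0),C[m].min(0),C[m].max(0),m.sum())
m=(g>r+20)&(g>b+15); m[:,:350]=0;m[:,390:]=0; m[:210]=0;m[240:]=0;print('btn',C[m].mean(0),z[m].max(),m.sum())
m=(z>.02)&(z<.05);m[:,:350]=0;m[:,390:]=0; m[:205]=0;m[245:]=0;print('box',cv2.minAreaRect(C[m][:,:2].astype(np.float32)))
for nm,u0,u1 in (('L',190,241),('R',245,296)):
    m=(z>.05)&(z<.09);m[:190]=0;m[222:]=0;m[:,:u0]=0;m[:,u1:]=0
    for u in range(u0+6,u1,8):
        vs=np.where(m[:,u])[0]; 
        if len(vs): print(nm,u,vs.max(),C[vs.max(),u].round(4))
# vial tops
for u,v in [(332,250),(186,248)]:
    s=C[v-9:v+10,u-9:u+10].reshape(-1,3); s=s[s[:,2]>.045];print('vial',s.mean(0),s[:,2].max())
```

```text
blue ((0.769475519657135, 0.05227208882570267), (0.32684922218322754, 0.258122980594635), 88.71144104003906) 0.09997833799637715
(244, 155) [0.68   0.0447 0.1322]
(371, 225) [ 0.4802 -0.355   0.0509]
(332, 250) [ 0.3986 -0.2316  0.0591]
(186, 248) [0.3983 0.224  0.0596]
(266, 231) [ 0.4609 -0.0235  0.0077]
(313, 191) [ 0.5944 -0.1744  0.0082]
(156, 202) [0.5518 0.3379 0.0042]
(269, 190) [ 0.5924 -0.0312  0.025 ]
(216, 188) [0.5961 0.1403 0.0262]
(226, 155) [0.6868 0.1029 0.1053]
(260, 157) [ 0.6816 -0.003   0.1038]
bolt [0.68519031 0.04809884 0.13304918] [0.67493819 0.0414201  0.12414762] [0.69568199 0.05460034 0.140922  ] 34
btn [ 0.48338448 -0.35512454  0.05092239] 0.061271218088752244 72
box ((0.4838641285896301, -0.35408592224121094), (0.08007333427667618, 0.081166110932827), 16.995941162109375)
L 196 209 [0.5215 0.1973 0.0595]
L 204 209 [0.5206 0.1708 0.0678]
L 212 210 [0.5204 0.1478 0.0502]
L 220 210 [0.5187 0.1209 0.0642]
L 228 210 [0.5186 0.0954 0.067 ]
L 236 210 [0.5179 0.0697 0.0744]
R 251 205 [0.5374 0.0242 0.056 ]
R 259 205 [ 0.5355 -0.0017  0.0703]
R 267 205 [ 0.5352 -0.0269  0.0741]
R 275 206 [ 0.5337 -0.0519  0.066 ]
R 283 206 [ 0.5346 -0.0771  0.0629]
vial [ 0.39525441 -0.22281261  0.13968906] 1.7638265785979466
vial [0.39941476 0.22486453 0.08626788] 1.7638265785979466
```

View pics/crop1.png

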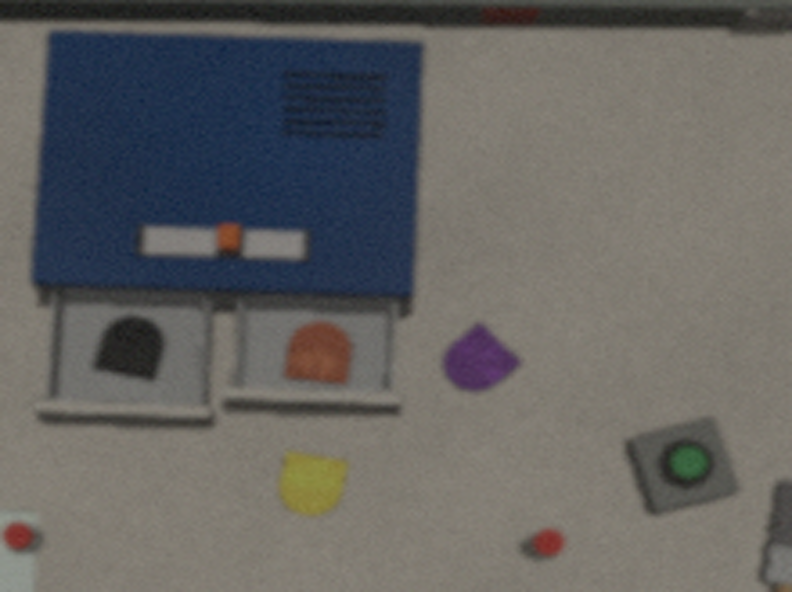

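Tan pad confirmed: the reddish-brown D shape at crop (319,352), in the right drawer. The unit is yawed about -1.3°, so I'll align the tool with it and close the fingers on the way.

Emit:
move_arm(motion="-1 -0.3 -0.3 0 -0.04; -1 -0.6 -0.6 0 -0.08; -1 -1 -1 0 -0.119; -1 -1 -1 0 -0.119; -1 -1 -1 0 -0.119; -1 -1 -1 0 -0.119; -1 -1 -1 0 -0.119; -1 -1 -1 0 -0.119; -1 -1 -1 0 -0.119; -1 -1 -1 0 -0.119", newtons=5)

```text
time: 0.93
position: [0.3493, 0.3142, 0.2068]
tool_rot: [0.013, 1.0, 0.0, -0.0]
ft_force: [-0.1, 0.9, -0.4]
grip_width: 0.0286
grip_force: 0.0
```

Emit:
move_arm(motion="-1 -0.4 -1 0 0; -1 -0.4 -1 0 0; -1 -0.4 -1 0 0; -1 -0.4 -1 0 0; -1 -0.4 -1 0 0; -1 -0.4 -1 0 0; -1 -0.4 -1 0 0")

```text
time: 1.52
position: [0.4257, 0.1114, 0.2069]
tool_rot: [0.014, 1.0, 0.0, 0.0]
ft_force: [0.1, 0.5, 0.1]
grip_width: 0.0007
grip_force: 0.0
```

Emit:
move_arm(motion="-1 -0.28 -0.7 0 0; -1 -0.28 -0.7 0 0; -1 -0.28 -0.7 0 0; -1 -0.28 -0.7 0 0; -1 -0.28 -0.7 0.25 0; -1 -0.28 -0.7 0.4 0; -1 -0.28 -0.7 0.55 0; -1 -0.28 -0.7 0.68 0; -1 -0.28 -0.7 0.68 0; -1 -0.28 -0.7 0.68 0")

```text
time: 2.35
position: [0.4758, -0.0267, 0.0699]
tool_rot: [0.011, 1.0, 0.001, -0.002]
ft_force: [0.8, 0.4, -0.2]
grip_width: 0.0005
grip_force: 0.0
```

Emit:
move_arm(motion="-1 -0.06 0 0.015 0; -1 -0.12 0 0.015 0; -1 -0.17 0 0.015 0; -1 -0.2 0 0.015 0; -1 -0.22 0 0.015 0; -1 -0.235 0 0.015 0; -1 -0.25 0 0.015 0; -1 -0.265 0 0.015 0; -1 -0.28 0 0.015 0; -1 -0.295 0 0.015 0; -1 -0.31 0 0.015 0; -1 -0.325 0 0.015 0")

```text
time: 3.35
position: [0.5419, -0.031, 0.0678]
tool_rot: [0.013, 1.0, 0.0, -0.0]
ft_force: [0.4, -0.3, 0.1]
grip_width: 0.0005
grip_force: 0.0
```

Run:
```python
from h import *
a,_=snap('scene','s1'); b,d=snap('top','t1')
o=robot.get_obs();print(o['position'],o['ft_force'])
s=cv2.resize(a[190:360,180:380],(600,510),interpolation=cv2.INTER_CUBIC)
cv2.imwrite('pics/c2.png',s[:,:,::-1])
```

```text
[ 0.54241385 -0.03110022  0.06783321] [ 0.38472767 -0.72472368 -0.48206099]
```

View pics/c2.png

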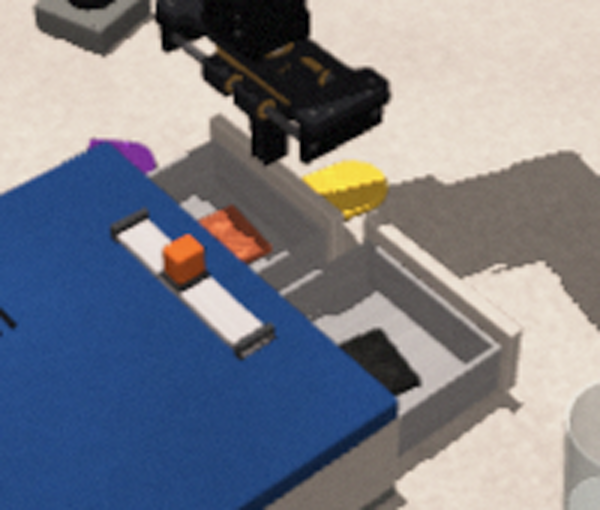

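```bash
cat >> h.py <<'E'
def front(f='scene',d=None):
    # right drawer plate top rim: points z .07-.082, in unit frame
    C=cloud(f,d); th=-0.0225
    q=C-np.array([.7695,.0523,0]); X=q[...,0]*np.cos(th)+q[...,1]*np.sin(th); Y=-q[...,0]*np.sin(th)+q[...,1]*np.cos(th); Z=C[...,2]
    return X,Y,Z
E
python3 - <<'E'
from h import *
for t in ('s','t'):
  for k in '01':
    d=np.load('pics/'+{'s0':'scene0','s1':'s1','t0':'top0','t1':'t1'}[t+k]+'.npy')
    X,Y,Z=front('scene' if t=='s' else 'top',d)
    for nm,a,b in (('Ra',-158,-115),('Rb',-50,-10),('L',10,158)):
        m=(Z>.068)&(Z<.08)&(Y>a/1e3)&(Y<b/1e3)&(X<-.136)&(X>-.27); print(t+k,nm,m.sum(),np.percentile(X[m],[5,50,95]).round(4) if m.sum() else '')
E
```

```text
s0 Ra 79 [-0.2314 -0.2239 -0.2201]
s0 Rb 86 [-0.2322 -0.2238 -0.2203]
s0 L 369 [-0.2509 -0.2433 -0.2391]
s1 Ra 75 [-0.2314 -0.2235 -0.2199]
s1 Rb 85 [-0.2316 -0.2244 -0.2201]
s1 L 380 [-0.2508 -0.2434 -0.2392]
t0 Ra 44 [-0.2315 -0.2267 -0.2204]
t0 Rb 48 [-0.2321 -0.2273 -0.2218]
t0 L 166 [-0.2519 -0.2464 -0.2401]
t1 Ra 0 
t1 Rb 0 
t1 L 12 [-0.2444 -0.242  -0.2408]
```

Run:
```python
from h import *
d=np.load('pics/s1.npy');C=cloud('scene',d)
for v in range(222,252,2): print(v,[tuple((C[v,u]*1000).round().astype(int)) for u in (264,268,272)])
```

```text
222 [(np.int64(581), np.int64(-4), np.int64(178)), (np.int64(574), np.int64(1), np.int64(178)), (np.int64(562), np.int64(0), np.int64(170))]
224 [(np.int64(583), np.int64(-2), np.int64(175)), (np.int64(576), np.int64(3), np.int64(174)), (np.int64(561), np.int64(-1), np.int64(164))]
226 [(np.int64(581), np.int64(-4), np.int64(167)), (np.int64(574), np.int64(1), np.int64(167)), (np.int64(570), np.int64(10), np.int64(170))]
228 [(np.int64(580), np.int64(-6), np.int64(160)), (np.int64(575), np.int64(2), np.int64(162)), (np.int64(574), np.int64(15), np.int64(170))]
230 [(np.int64(554), np.int64(-38), np.int64(119)), (np.int64(552), np.int64(-26), np.int64(126)), (np.int64(577), np.int64(18), np.int64(168))]
232 [(np.int64(554), np.int64(-38), np.int64(113)), (np.int64(553), np.int64(-25), np.int64(121)), (np.int64(546), np.int64(-19), np.int64(121))]
234 [(np.int64(552), np.int64(-40), np.int64(105)), (np.int64(554), np.int64(-24), np.int64(117)), (np.int64(546), np.int64(-19), np.int64(115))]
236 [(np.int64(553), np.int64(-39), np.int64(100)), (np.int64(555), np.int64(-23), np.int64(112)
[... 352 characters left out ...]
(548), np.int64(-46), np.int64(74)), (np.int64(552), np.int64(-26), np.int64(90)), (np.int64(542), np.int64(-24), np.int64(85))]
244 [(np.int64(547), np.int64(-47), np.int64(67)), (np.int64(552), np.int64(-26), np.int64(83)), (np.int64(540), np.int64(-27), np.int64(76))]
246 [(np.int64(547), np.int64(-47), np.int64(60)), (np.int64(545), np.int64(-35), np.int64(67)), (np.int64(546), np.int64(-19), np.int64(78))]
248 [(np.int64(550), np.int64(-44), np.int64(57)), (np.int64(546), np.int64(-34), np.int64(62)), (np.int64(545), np.int64(-20), np.int64(71))]
250 [(np.int64(550), np.int64(-44), np.int64(52)), (np.int64(547), np.int64(-32), np.int64(58)), (np.int64(547), np.int64(-19), np.int64(67))]
```

The fingertips are actually just above the plate: the finger's front is at x=0.554 and its tip at z≈0.08. When closed they evidently sit about 2 cm higher than stated. I'll back off and come in lower.

Emit:
move_arm(motion="-1 0 0 -0.08 0; -1 0 0 -0.1 0; -1 0.12 0 -0.1 0; -1 0.25 0 -0.1 0; -1 0.25 0 -0.1 0; -1 0.25 0 -0.05 0; -1 0.25 0 0.05 0; -1 0.25 0 0.11 0; -1 0.25 0 0.11 0; -1 0.25 0 0.11 0")

```text
time: 4.28
position: [0.4915, -0.0296, 0.0455]
tool_rot: [0.013, 1.0, 0.0, -0.001]
ft_force: [0.6, 0.5, 0.5]
grip_width: 0.0002
grip_force: 0.0
```

Run:
```python
from h import *
a,d=snap('scene','s2')
o=robot.get_obs();print(o['position'],o['ft_force'])
cv2.imwrite('pics/c3.png',cv2.resize(a[190:310,200:340],(700,600),interpolation=cv2.INTER_CUBIC)[:,:,::-1])
```

```text
[ 0.49205258 -0.02974877  0.04598908] [-0.39663645  0.00490311 -0.51321016]
```

View pics/c3.png

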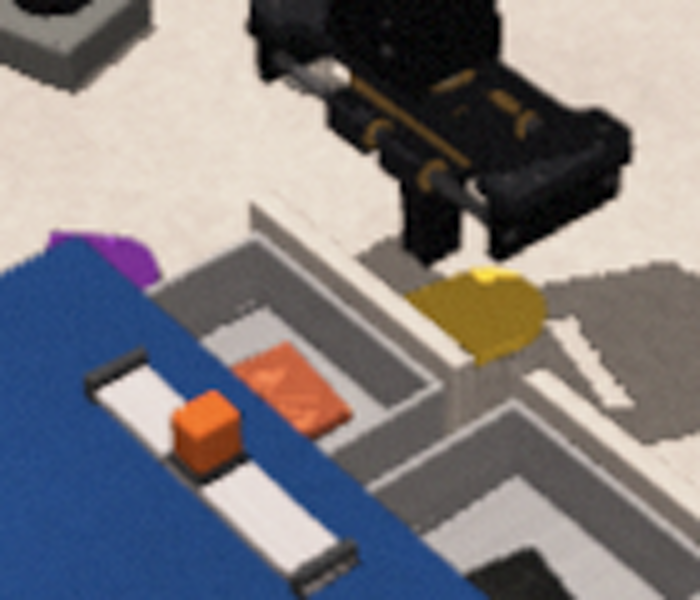

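Run:
```python
from h import *
d=np.load('pics/s2.npy');C=cloud('scene',d)
m=np.zeros(d.shape,bool);m[185:245,245:330]=1
m&=(C[...,0]>.42)&(C[...,0]<.6)&(C[...,2]>.03)&(C[...,2]<.25)&~((C[...,0]>.525)&(C[...,2]<.085))
for lo in range(30,200,10):
    q=C[m&(C[...,2]>lo/1e3)&(C[...,2]<=(lo+10)/1e3)]
    if len(q): print(lo,len(q),np.percentile(q,2,axis=0)[:2].round(3),np.percentile(q,98,axis=0)[:2].round(3))
```

```text
50 3 [ 0.486 -0.036] [ 0.501 -0.024]
60 33 [ 0.48  -0.038] [ 0.504 -0.02 ]
70 35 [ 0.482 -0.038] [ 0.504 -0.019]
80 30 [ 0.484 -0.039] [ 0.504 -0.018]
90 36 [ 0.488 -0.04 ] [ 0.505 -0.016]
100 14 [ 0.487 -0.028] [ 0.504 -0.015]
110 5 [ 0.483 -0.015] [ 0.506 -0.013]
120 5 [ 0.462 -0.004] [0.503 0.056]
130 153 [ 0.462 -0.114] [0.532 0.058]
140 304 [ 0.463 -0.113] [0.532 0.058]
150 343 [ 0.467 -0.111] [0.532 0.064]
160 282 [ 0.466 -0.119] [0.532 0.066]
170 718 [ 0.462 -0.12 ] [0.53  0.065]
180 155 [ 0.469 -0.079] [ 0.518 -0.012]
190 119 [ 0.469 -0.076] [ 0.516 -0.011]
```

Emit:
move_arm(motion="-1 0 0 0.05 0; -1 -0.05 0 0.05 0; -1 -0.09 0 0.05 0; -1 -0.12 0 0.05 0; -1 -0.14 0 0.05 0; -1 -0.16 0 0.05 0; -1 -0.18 0 0.05 0; -1 -0.2 0 0.05 0; -1 -0.22 0 0.05 0; -1 -0.24 0 0.05 0; -1 -0.26 0 0.05 0; -1 -0.28 0 0.05 0")

```text
time: 5.33
position: [0.5478, -0.0309, 0.0358]
tool_rot: [0.013, 1.0, 0.0, -0.0]
ft_force: [-2.4, 1.4, 0.5]
grip_width: 0.0006
grip_force: 1.2
```

Emit:
move_arm(motion="-1 -0.02 0 0 0; -1 -0.04 0 0 0; -1 -0.06 0 0 0; -1 -0.08 0 0 0; -1 -0.1 0 0 0; -1 -0.12 0 0 0; -1 -0.14 0 0 0; -1 -0.16 0 0 0; -1 -0.18 0 0 0; -1 -0.2 0 0 0; -1 -0.22 0 0 0; -1 -0.235 0 0 0")

```text
time: 6.33
position: [0.5953, -0.0323, 0.0358]
tool_rot: [0.012, 1.0, -0.0, 0.0]
ft_force: [-2.3, 1.6, -0.3]
grip_width: 0.0005
grip_force: 1.1
```

Emit:
move_arm(motion="-1 -0.01 0 0 0; -1 -0.02 0 0 0; -1 -0.03 0 0 0; -1 -0.04 0 0 0; -1 -0.05 0 0 0; -1 -0.06 0 0 0; -1 -0.065 0 0 0; -1 -0.07 0 0 0; -1 -0.075 0 0 0")

```text
time: 7.08
position: [0.6098, -0.0327, 0.0359]
tool_rot: [0.012, 1.0, -0.0, -0.0]
ft_force: [-1.9, 1.1, 0.0]
grip_width: 0.0005
grip_force: 1.0
```

Creep 1 mm per row to the end stop.

Emit:
move_arm(motion="-1 -0.005 0 0 0; -1 -0.01 0 0 0; -1 -0.015 0 0 0; -1 -0.02 0 0 0; -1 -0.02 0 0 0")

```text
time: 7.5
position: [0.6141, -0.0328, 0.0359]
tool_rot: [0.012, 1.0, -0.0, 0.0]
ft_force: [-1.7, -0.4, -1.1]
grip_width: 0.0007
grip_force: 0.8
```

Emit:
move_arm(motion="-1 -0.004 0 0 0; -1 -0.008 0 0 0; -1 -0.012 0 0 0; -1 -0.012 0 0 0")

```text
time: 7.83
position: [0.6143, -0.0328, 0.0359]
tool_rot: [0.012, 1.0, 0.0, -0.002]
ft_force: [-5.0, 0.2, 3.5]
grip_width: 0.0003
grip_force: 2.8
```

The drawer has hit its stop at 5 N. I'll back off, rise, and go to the left of the bolt.

Emit:
move_arm(motion="-1 0.05 0 0 0; -1 0.2 0 0 0; -1 0.2 0 -0.2 0; -1 0.2 0 -0.4 0; -1 0.2 0 -0.62 0; -1 0.1 0.2 -0.62 0; -1 -0.1 0.4 -0.62 0; -1 -0.325 0.633 -0.62 0; -1 -0.325 0.633 -0.62 0; -1 -0.325 0.633 -0.62 0; -1 -0.325 0.633 -0.62 0")

```text
time: 8.75
position: [0.6866, 0.0939, 0.1601]
tool_rot: [0.011, 1.0, -0.0, 0.002]
ft_force: [-0.2, 0.1, -0.4]
grip_width: 0.0002
grip_force: 0.0
```

Emit:
move_arm(motion="-1 0 0 0.1 0; -1 0 0 0.2 0; -1 0 0 0.26 0; -1 0 0 0.26 0; -1 0 0 0.26 0")

```text
time: 9.17
position: [0.6836, 0.0912, 0.1074]
tool_rot: [0.013, 1.0, -0.0, -0.001]
ft_force: [-0.2, 0.0, 1.0]
grip_width: 0.0009
grip_force: 0.0
```

Run:
```python
from h import *
a,d=snap('scene','s3')
o=robot.get_obs();print(o['position'],o['ft_force'])
cv2.imwrite('pics/c4.png',cv2.resize(a[170:350,170:380],(700,600),interpolation=cv2.INTER_CUBIC)[:,:,::-1])
X,Y,Z=front('scene',d)
m=(Z>.06)&(Z<.08)&(Y>-.16)&(Y<-.01)&(X<-.12)&(X>-.27);print('R',m.sum(),np.percentile(X[m],[2,5,50,95]) if m.sum() else '')
C=cloud('scene',d);r,g=a[...,0].astype(int),a[...,1].astype(int)
m=(r>g+60)&(Z>.13)&(Z<.14)&(X>-.11)&(X<-.06);print('bolt',m.sum(),C[m].mean(0),X[m].mean(),Y[m].mean(), C[m].max(0))
```

```text
[0.68457417 0.09137585 0.10842305] [-0.00465738 -0.13075423  0.2204821 ]
R 0 
bolt 38 [0.69213143 0.0480645  0.13279256] -0.07725369155444624 -0.0059750783557203525 [0.69793457 0.05609933 0.13612564]
```

View pics/c4.png

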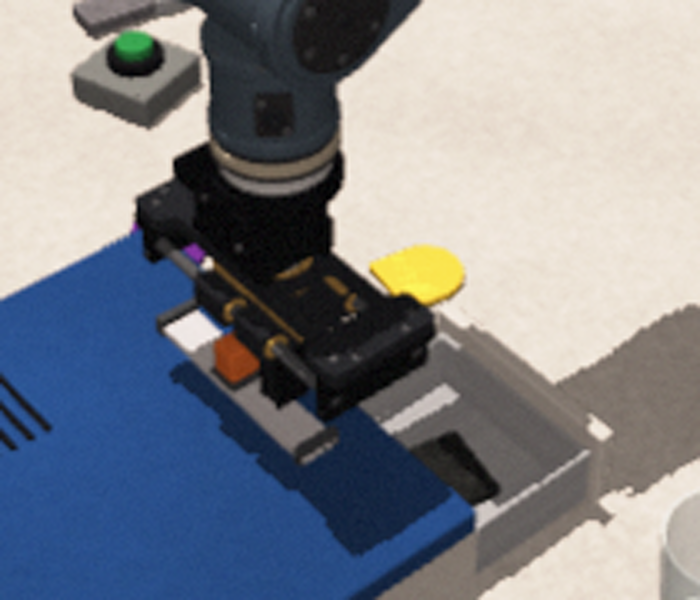

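The right drawer is shut, the fingertip is left of the knob (crop (285,390) against the knob at (237,358)), and there is clearance above the track. Pushing right.

Emit:
move_arm(motion="-1 0 -0.04 0 0; -1 0 -0.07 0 0; -1 0 -0.09 0 0; -1 0 -0.11 0 0; -1 0 -0.13 0 0; -1 0 -0.15 0 0; -1 0 -0.17 0 0; -1 0 -0.19 0 0; -1 0 -0.21 0 0; -1 0 -0.225 0 0; -1 0 -0.24 0 0; -1 0 -0.24 0 0")

```text
time: 10.22
position: [0.6831, 0.0433, 0.1078]
tool_rot: [0.013, 1.0, -0.0, -0.0]
ft_force: [-0.6, -0.7, -0.1]
grip_width: 0.0008
grip_force: 0.0
```

Emit:
move_arm(motion="-1 0 -0.007 0 0; -1 0 -0.014 0 0; -1 0 -0.02 0 0; -1 0 -0.02 0 0")

```text
time: 10.55
position: [0.6829, 0.04, 0.1077]
tool_rot: [0.012, 1.0, -0.0, -0.0]
ft_force: [0.3, 1.2, 0.2]
grip_width: 0.0004
grip_force: 0.4
```

Emit:
move_arm(motion="-1 0 -0.006 0 0; -1 0 -0.012 0 0; -1 0 -0.018 0 0; -1 0 -0.024 0 0; -1 0 -0.024 0 0")

```text
time: 10.97
position: [0.6828, 0.035, 0.1077]
tool_rot: [0.013, 1.0, -0.0, -0.0]
ft_force: [0.7, 0.4, -0.2]
grip_width: 0.0005
grip_force: 0.4
```

Emit:
move_arm(motion="-1 0 -0.006 0 0; -1 0 -0.012 0 0; -1 0 -0.018 0 0; -1 0 -0.018 0 0")

```text
time: 11.3
position: [0.6827, 0.0314, 0.1077]
tool_rot: [0.013, 1.0, -0.0, -0.0]
ft_force: [0.9, 1.1, 0.1]
grip_width: 0.0004
grip_force: 0.4
```

Emit:
move_arm(motion="-1 0 -0.006 0 0; -1 0 -0.012 0 0; -1 0 -0.018 0 0; -1 0 -0.018 0 0")

```text
time: 11.63
position: [0.6826, 0.0309, 0.1078]
tool_rot: [0.013, 1.0, 0.002, 0.0]
ft_force: [0.8, 7.8, -1.0]
grip_width: 0.0005
grip_force: 3.9
```

Bolt at its stop at 7.8 N. I'll retreat, rise, travel to the button and check on the way.

Emit:
move_arm(motion="-1 0 0.03 0 0; -1 0 0.1 0 0; -1 0 0.1 -0.2 0; -1 0 0.1 -0.4 0; -1 0 0.1 -0.5 0; -1 0.3 -0.2 -0.5 0; -1 0.6 -0.5 -0.5 0; -1 0.9 -0.95 -0.5 0; -1 0.9 -0.95 -0.5 0; -1 0.9 -0.95 -0.5 0; -1 0.9 -0.95 -0.5 0; -1 0.9 -0.95 -0.5 0")

```text
time: 12.63
position: [0.4954, -0.1592, 0.2081]
tool_rot: [0.013, 1.0, -0.001, -0.001]
ft_force: [0.2, -0.7, -0.7]
grip_width: 0.0002
grip_force: 0.0
```

Emit:
move_arm(motion="-1 0.03 -0.9 0 0; -1 0.03 -0.9 0 0; -1 0.03 -0.9 0 0; -1 0.03 -0.9 0 0; -1 0.03 -0.9 0 0; -1 0.03 -0.9 0 0; -1 0.03 -0.9 0 0")

```text
time: 13.22
position: [0.4871, -0.3369, 0.2076]
tool_rot: [0.013, 1.0, 0.001, -0.0]
ft_force: [-0.4, 0.8, -0.6]
grip_width: 0.0004
grip_force: 0.0
```

Run:
```python
from h import *
a,d=snap('scene','s4'); o=robot.get_obs();print(o['position'],o['tool_rot'],o['ft_force'],o['time'])
X,Y,Z=front('scene',d); C=cloud('scene',d);r,g,b=[a[...,i].astype(int) for i in range(3)]
m=(r>g+60)&(Z>.13)&(Z<.14)&(X>-.11)&(X<-.06);print('bolt',m.sum(),X[m].mean(),Y[m].mean())
m=(g>r+25)&(g>b+15)&(abs(C[...,0]-.4835)<.03)&(abs(C[...,1]+.355)<.03);print('btn',m.sum(),C[m].mean(0),np.percentile(Z[m],[50,80,95]))
cv2.imwrite('pics/c5.png',cv2.resize(a[130:350,110:390],(763,600),interpolation=cv2.INTER_CUBIC)[:,:,::-1])
```

```text
[ 0.48712022 -0.33563893  0.20755148] [ 1.24327015e-02  9.99922193e-01  7.97777971e-04 -6.31631634e-04] [0.87630614 0.59524447 1.09067721] 13.2667
bolt 75 -0.08269526313425285 -0.04075473935453084
btn 80 [ 0.48736833 -0.35334749  0.04853586] [0.04970551 0.05159279 0.05308628]
```

View pics/c5.png

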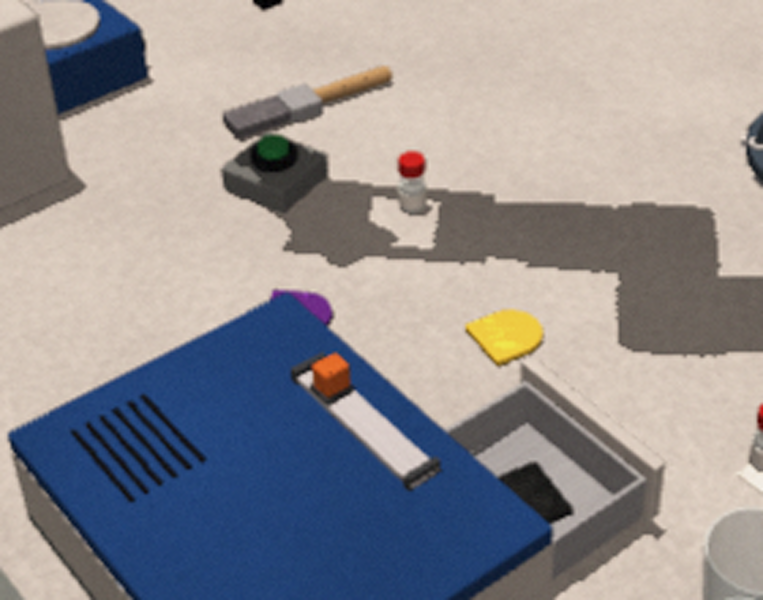

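The drawer is shut, the bolt (crop (331,375)) is at its right stop, and the left drawer is untouched. Now the button.

Emit:
move_arm(motion="-1 0.01 -0.095 0 0; -1 0.01 -0.095 0.15 0; -1 0.01 -0.095 0.3 0; -1 0.01 -0.095 0.45 0; -1 0.01 -0.095 0.6 0; -1 0.01 -0.095 0.7 0; -1 0.01 -0.095 0.76 0; -1 0.01 -0.095 0.76 0; -1 0.01 -0.095 0.76 0")

```text
time: 14.02
position: [0.4855, -0.3547, 0.056]
tool_rot: [0.012, 1.0, 0.0, -0.0]
ft_force: [0.3, 0.3, 0.2]
grip_width: 0.0003
grip_force: 0.0
```

Emit:
move_arm(motion="-1 0 0 0.015 0; -1 0 0 0.03 0; -1 0 0 0.045 0; -1 0 0 0.06 0; -1 0 0 0.07 0; -1 0 0 0.08 0; -1 0 0 0.08 0")

```text
time: 14.6
position: [0.4848, -0.3559, 0.0395]
tool_rot: [0.013, 1.0, 0.0, -0.0]
ft_force: [0.3, -0.1, -0.3]
grip_width: 0.0003
grip_force: 0.0
```

Emit:
move_arm(motion="-1 0 0 0.01 0; -1 0 0 0.02 0; -1 0 0 0.03 0; -1 0 0 0.03 0")

```text
time: 14.93
position: [0.4852, -0.3562, 0.0338]
tool_rot: [0.012, 1.0, -0.0, 0.0]
ft_force: [-0.2, -0.1, 3.0]
grip_width: 0.0007
grip_force: 1.5
```

Emit:
move_arm(motion="-1 0 0 0.007 0; -1 0 0 0.014 0; -1 0 0 0.02 0; -1 0 0 0.025 0; -1 0 0 0.025 0")

```text
time: 15.35
position: [0.4852, -0.3563, 0.0306]
tool_rot: [0.012, 1.0, -0.0, 0.0]
ft_force: [-2.4, 2.1, 12.2]
grip_width: 0.0003
grip_force: 6.4
```

Bottomed out at 12 N. Lift away.

Emit:
move_arm(motion="-1 0 0 -0.03 0; -1 0 0 -0.08 0; -1 0 0 -0.2 0; -1 0 0 -0.4 0; -1 0 0 -0.6 0; -1 0 0 -0.8 0; -1 0 0 -0.8 0; -1 0 0 -0.8 0; -1 0 0 -0.8 0")

```text
time: 16.1
position: [0.4845, -0.3554, 0.1885]
tool_rot: [0.012, 1.0, 0.0, -0.0]
ft_force: [-0.4, 0.3, -0.3]
grip_width: 0.0004
grip_force: 0.0
```

Run:
```python
from h import *
a,d=snap('scene','s5'); o=robot.get_obs();print(o['position'],o['ft_force'],o['time'])
d4=np.load('pics/s4.npy');X,Y,Z=front('scene',d); C=cloud('scene',d);r,g,b=[a[...,i].astype(int) for i in range(3)]
m=(r>g+60)&(Z>.13)&(Z<.14)&(X>-.11)&(X<-.06);print('bolt',Y[m].mean())
m=(g>r+25)&(g>b+15)&(abs(C[...,0]-.4835)<.03)&(abs(C[...,1]+.355)<.03);print('btn',m.sum(),np.percentile(Z[m],[50,80,95]))
m=(Z>.068)&(Z<.08)&(Y>.01)&(Y<.158)&(X<-.136)&(X>-.27);print('L',np.percentile(X[m],[5,50,95]))
```

```text
[ 0.48407209 -0.35493621  0.18748196] [-1.17941435 -0.16157473 -1.33761906] 16.15
bolt -0.0406552837255335
btn 77 [0.04994469 0.05227801 0.05474254]
L [-0.2510545  -0.24356337 -0.2391495 ]
```

Button back up, bolt held, left drawer unchanged.

```bash
python3 -c "
from rig import robot
print(robot.hand_in())"
```

```text
the job is handed in; nothing more can be done
None
```

The job is handed in: I pushed the tan-pad (right) drawer gently shut, then the bolt fully right, then pressed the start button fully and it came back up; the black-pad drawer is still open, unmoved, and the judge returned no verdict.

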